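# Build up the sieve stack on the shaker

### The job

Build up the sieve stack on the shaker, one piece at a time from the bottom: set the blue sieve in the receiving pan, then the yellow sieve on it, then the red sieve, and close the stack with the lid, each piece fully seated and level in the one below. Leave the spare green sieve, the rock, the petri dish and the brush where they are.

Things in the scene. Friction and masses are not known exactly. Their poses are not given: they have to be found in the camera images.
- pan_seat (a point): Where the lowest sieve's origin lies when seated in the pan: on the pan's axis, 8 mm below its rim; z up, x away from the black control strip. The pan, a plain aluminium cup of outer diameter 60, inner 55 mm, is fixed on the middle of a low grey shaker 130 x 130 mm, itself fixed to the bench. Shaker top 30 mm, pan rim 55 mm above the bench.
- sieve_blue: Round sieve with blue rim band and blue floor under a fine steel mesh. 32 mm high: upper 24 mm is a cup of outer diameter 60, inner 55 mm, open at the top, 21 mm deep; below it a skirt 8 mm high, tapering from 52 to 43 mm diameter, drops into the piece below with 1.5 mm play. 0.12 kg. Origin: centre of its underside, z up. Seated on another sieve, its origin is 24 mm above that one's. Yaw is of no matter.
- sieve_yellow: Round sieve with yellow rim band and yellow floor under a medium steel mesh. 32 mm high: upper 24 mm is a cup of outer diameter 60, inner 55 mm, open at the top, 21 mm deep; below it a skirt 8 mm high, tapering from 52 to 43 mm diameter, drops into the piece below with 1.5 mm play. 0.12 kg. Origin: centre of its underside, z up. Seated on another sieve, its origin is 24 mm above that one's. Yaw is of no matter.
- sieve_red: Round sieve with red rim band and red floor under a coarse steel mesh. 32 mm high: upper 24 mm is a cup of outer diameter 60, inner 55 mm, open at the top, 21 mm deep; below it a skirt 8 mm high, tapering from 52 to 43 mm diameter, drops into the piece below with 1.5 mm play. 0.12 kg. Origin: centre of its underside, z up. Seated on another sieve, its origin is 24 mm above that one's. Yaw is of no matter.
- sieve_lid: Steel lid, 60 mm disc whose flat top is 14 mm above its underside, with a black knob 18 mm in diameter on the middle, from 14 to 44 mm above the underside, to grip it by. Below the disc an 8 mm skirt like the sieves' (52 to 43 mm). 0.1 kg. Origin: centre of its underside, z up. Seated on a sieve, its origin is 24 mm above that sieve's.
- sieve_green: Spare sieve, same size and shape as the others, but with a green rim band and floor. Not wanted: leave it where it is. Origin at the centre of its underside.
- rock_2: Bystander: red-brown rock specimen, 50 x 48 x 37 mm. Origin at the centre of its underside.
- petri_2: Bystander: lidded clear petri dish, 58 mm in diameter, 15 mm high. Origin at the centre of its underside.
- picking_brush: Bystander: thin red brush, 186 mm long along its y, 7 mm thick. Origin at the middle of its underside.
Not all that is in view belongs to the job. What is shaped like the sieve_red but orange or purple is not meant.

How it is judged (in metres and radians):
On the way, in this order (a step that is already met when the one before it is completed fails the run):
1. the blue sieve is seated in the pan and let go (horizontal distance between sieve_blue and pan_seat below 0.005 m and z of sieve_blue in the frame of pan_seat between -0.003 and 0.003 m and angle between sieve_blue's own z axis and vertical below 0.07 rad and contact force between the fingers and sieve_blue below 0.05 N), for 0.2 s.
2. the yellow sieve is seated on the blue one and let go (horizontal distance between sieve_yellow and sieve_blue below 0.005 m and z of sieve_yellow in the frame of sieve_blue between 0.021 and 0.027 m and angle between sieve_yellow's own z axis and vertical below 0.07 rad and contact force between the fingers and sieve_yellow below 0.05 N), for 0.2 s.
3. the red sieve is seated on the yellow one and let go (horizontal distance between sieve_red and sieve_yellow below 0.005 m and z of sieve_red in the frame of sieve_yellow between 0.021 and 0.027 m and angle between sieve_red's own z axis and vertical below 0.07 rad and contact force between the fingers and sieve_red below 0.05 N), for 0.2 s.
4. the lid is seated on the red sieve and let go (horizontal distance between sieve_lid and sieve_red below 0.005 m and z of sieve_lid in the frame of sieve_red between 0.021 and 0.027 m and angle between sieve_lid's own z axis and vertical below 0.07 rad and contact force between the fingers and sieve_lid below 0.05 N), for 0.2 s.
At the end, for the whole second after the job is handed in: Blue sieve in the pan, yellow on blue, red on yellow, lid on red: each origin within 5 mm sideways and 3 mm in height of its seated place in the piece below, tilted less than 4 degrees, at rest and released (horizontal distance between sieve_blue and pan_seat below 0.005 m and z of sieve_blue in the frame of pan_seat between -0.003 and 0.003 m and angle between each of sieve_blue, sieve_yellow, sieve_red, sieve_lid's own z axis and vertical below 0.07 rad and horizontal distance between sieve_yellow and sieve_blue below 0.005 m and z of sieve_yellow in the frame of sieve_blue between 0.021 and 0.027 m and horizontal distance between sieve_red and sieve_yellow below 0.005 m and z of sieve_red in the frame of sieve_yellow between 0.021 and 0.027 m and horizontal distance between sieve_lid and sieve_red below 0.005 m and z of sieve_lid in the frame of sieve_red between 0.021 and 0.027 m and linear speed of each of sieve_blue, sieve_yellow, sieve_red, sieve_lid below 0.02 m/s); the robot touches nothing.
It fails at once if the green sieve is moved more than 30 mm (distance of sieve_green from where it was at the start of the episode above 0.03 m).
It fails at once if the rock is moved more than 30 mm (distance of rock_2 from where it was at the start of the episode above 0.03 m).
It fails at once if the petri dish is moved more than 30 mm (distance of petri_2 from where it was at the start of the episode above 0.03 m).
It fails at once if the brush is moved more than 30 mm (distance of picking_brush from where it was at the start of the episode above 0.03 m).
It also fails if it takes over 86 s, if anything falls off the work surface, if the arm or the gripper's body presses on something with over 40 N, if the wrist force passes 120 N, or if a joint passes its speed limit or range.

### The arm

A 6-joint arm with a two-finger parallel gripper is mounted at the origin on a cart in front of the work surface, level with it; the furniture and walls round the work are solid. World frame = base frame: x ahead of the robot, y to its left, z up, the work surface at z = 0. Lengths are in mm, angles in rad, forces in N, time in s.
With the tool pointing down it reaches from about 350 to 850 mm from the base axis. Payload 8.1 kg.
Tool frame: the origin (TCP) lies at the centre of the arm's flange, where the gripper is bolted on; the fingertips stand 186 mm ahead of it and the grasp point (between the pads) lies 167 mm ahead of it; z points along the fingers, y is the line along which they close (so a half turn about z gives the same grasp; the last joint's range is limited). The gripper opens to 93 mm and grips with 3 to 60 N. Pads are 15 mm wide; open, the fingers measure 128 mm over their backs; the gripper's body (75 mm by 188 mm) begins 65 mm behind the grasp point.
Start: joints at [-1.365, 0.13, 1.488, -0, 1.523, -0.085], TCP at [172.052, -574.809, 404.735] pointing down, gripper open.
Joint ranges: [-2.96, 2.96], [-0.89, 2.26], [0.02, 2.5], [-1.34, 4.48], [0, 2.73], [-2.66, 2.66]. Speed limits (rad/s): [2.39, 2.39, 2.79, 3.14, 3.14, 3.14].

### API

Orientations are given as a unit quaternion [x, y, z, w].
In Python, from station import * gives the robot as it stands.
- The arm moves only by the tool drive_tool, never from a script. Its argument "rows" is a list that holds one entry, the list of rows, each a list of 4 numbers: the shift along the tool's x, y, z in mm, then the turn about the tool's z in degrees. A call has 1 to 20 rows; each row shifts and turns the commanded pose from where the row before left it, along the tool's axes as they then stand; what a row does not reach is not made up. A row lasts 1/12 s, in which the tool goes at most 41.7 mm and 7.16 degrees, less where a joint would pass 70% of its speed; a pose out of reach is approached as far as the arm can. A call with a gripper value outside its range is refused whole. "hand" is the opening, from -1 (shut) to 1 (fully open), set as the call begins (left out, the last holds). The fingers move at their own pace and stop on an object; "force" is the grip in N (left out, the last holds). Time passes only in rows, so rows that do not move let the fingers close. It gives the time, the measured TCP pose, the force, the opening and the grip force at its end, in the units of the state.
- get_state(): the state, without advancing time (a new reading comes with each control period).
- get_image(name): name is "scene" or "top" or "wrist"; returns a dict with "pixels" (384x512x3 uint8, red, green, blue), "vfov" (degrees; the focal length in pixels is half the picture's height over the tangent of half this angle, whatever the lens; pixels are square), "cx", "cy" (the principal point, pixels), "extrinsics" (4x4, takes a point from camera to world coordinates); the wrist camera has in their place "mount" (4x4, takes a point from camera to tool coordinates, whose origin is the TCP and whose axes are the flange's). Camera axes: x right, y up, looking along -z (the intrinsics and any distortion apply to the point x, -y, -z); pixel columns grow to the right and rows downward; lengths in mm; the calibration is good to about 2 mm. The wrist camera is an equidistant fisheye: a pixel r from the principal point sees the ray r / f radians off the axis. A picture is of the moment at which its call begins: read the wrist's pose just before it. There is no depth.
- close_job(): hands the job in; it is judged then, once.
The state is a dict: "t": time; "joint_positions": joint angles; "qd": joint speeds; "joint_torque": joint torques, N m; "position": TCP position; "tool_rot": TCP orientation; "force": force on the tool from outside, world axes, zero at the start; "ft_torque": the same for the moment, N m; "width": finger opening in mm; "finger_force": force on a finger pad.
Only numpy, scipy, OpenCV 4.12 (cv2) and the standard library are available. Lean on these libraries where they do the work, as an engineer would, in place of code of your own. Each camera call takes 0.05 s, during which the arm holds its last target. There are 200 camera calls.

## Working session

There is one attempt and no reset: what is moved stays moved. The work goes in short steps, Python scripts to look and compute and a tool call to move; the robot and the scene stay as the last step left them, time stands still between calls to the robot, and variables do not carry over. Pictures are saved under pics/ and viewed, at most 14 in all, crops included, and the job is handed in when it is done.

Besides the shell and the picture viewer there is one more tool, called after ">>>" as name([rows], argument=value, ...), one row to a line, values as JSON. drive_tool: Moves the arm, as the interface text tells. Its arguments: {"type":"object","properties":{"rows":{"type":"array"},"hand":{"type":"number"},"force":{"type":"number"}},"required":["rows"]}

```bash
mkdir -p pics
python3 - <<'E'
from station import *
import cv2,numpy as np
s=get_state();print({k:np.round(v,3).tolist() for k,v in s.items()})
for n in("scene","top"):
    i=get_image(n);print(n,i["vfov"],i["cx"],i["cy"],np.round(i["extrinsics"],3).tolist(),[k for k in i])
    cv2.imwrite(f"pics/{n}0.png",cv2.resize(i["pixels"][:,:,::-1],(800,600),interpolation=cv2.INTER_CUBIC))
i=get_image("wrist");print({k:np.round(v,3).tolist() for k,v in i.items() if k!="pixels"})
E
```

```text
{'t': 0.0, 'joint_positions': [-1.365, 0.131, 1.489, -0.0, 1.523, -0.085], 'qd': [-0.0, -0.001, 0.001, 0.001, 0.0, 0.0], 'joint_torque': [0.002, -55.985, -49.176, 0.077, 0.035, -0.0], 'position': [171.986, -574.577, 403.672], 'tool_rot': [0.989, 0.145, -0.0, -0.001], 'force': [-0.271, -0.166, 0.066], 'ft_torque': [0.025, -0.025, -0.005], 'finger_force': 0.0, 'width': 92.812}
scene 55.610087013206986 256.1306862292671 191.19469917776357 [[-0.611, 0.362, -0.704, -370.907], [-0.791, -0.304, 0.531, 585.597], [-0.021, 0.881, 0.472, 601.516], [0.0, 0.0, 0.0, 1.0]] ['pixels', 'vfov', 'cx', 'cy', 'extrinsics']
top 42.205451871456745 260.74764260954987 189.6932791668785 [[-0.012, 0.993, -0.118, 222.433], [-0.999, -0.006, 0.052, 83.985], [0.051, 0.118, 0.992, 1896.113], [0.0, 0.0, 0.0, 1.0]] ['pixels', 'vfov', 'cx', 'cy', 'extrinsics']
{'vfov': 65.706, 'cx': 252.231, 'cy': 189.349, 'mount': [[0.0, 0.967, 0.255, 71.196], [1.0, -0.0, 0.0, -0.166], [0.0, 0.255, -0.967, 19.892], [0.0, 0.0, 0.0, 1.0]]}
```

View pics/top0.png

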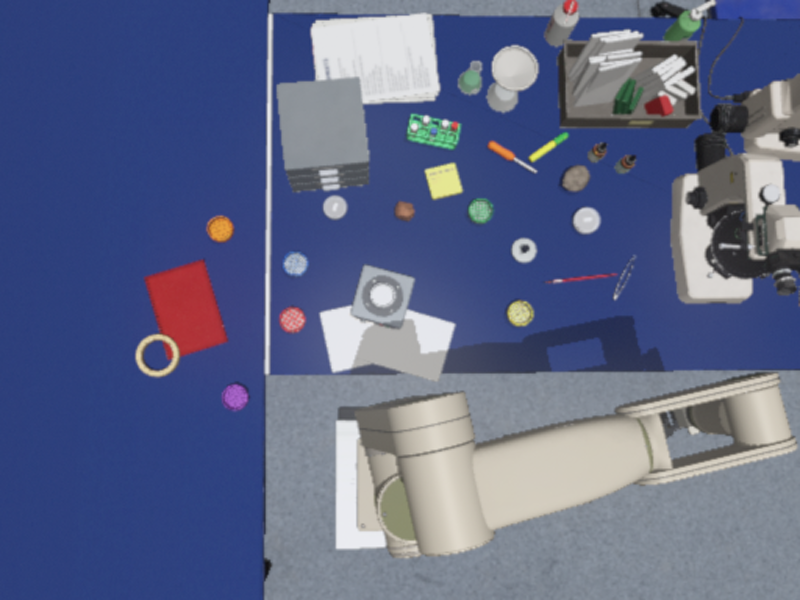

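View pics/scene0.png

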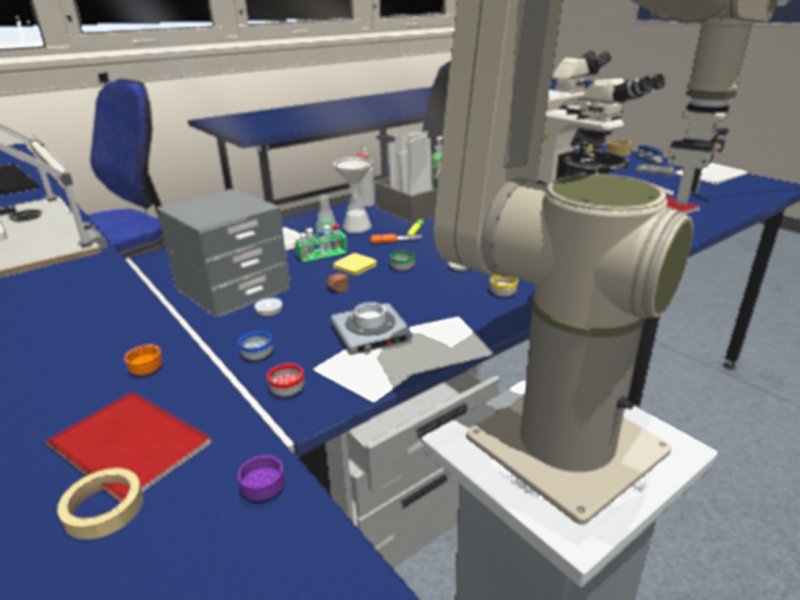

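The top view (800×600 px) shows these:
- **Blue rings:** only the blue sieve, at (295,264).
- **Red or like it:** red sieve (292,320), with orange (220,229), purple (235,397) and the red-brown rock (404,210) as decoys.
- **Yellow:** yellow sieve (520,313), with the sticky note (444,181) as a look-alike.
- **Lid:** white disc with a dark knob (524,250), with pale dishes at (335,207) and (587,220) as look-alikes.
- **Leave or fixed:** green spare (481,210), pan (383,295).

I choose blue (295,264), yellow (520,313), red (292,320) and lid (524,250).

```bash
cat > h.py <<'E'
from station import *
import cv2,numpy as np
from scipy.spatial.transform import Rotation as R
def ray(im,u,v,T,fish=False):
    f=192/np.tan(np.radians(im["vfov"]/2)); a=np.array([u-im["cx"],v-im["cy"]])/f
    if fish:
        r=np.linalg.norm(a)+1e-12; d=np.array([a[0]/r*np.sin(r),-a[1]/r*np.sin(r),-np.cos(r)])
    else: d=np.array([a[0],-a[1],-1.])
    return T[:3,3],T[:3,:3]@d
def onplane(o,d,z): return o+d*(z-o[2])/d[2]
def wrist():
    s=get_state(); im=get_image("wrist")
    W=np.eye(4); W[:3,:3]=R.from_quat(s["tool_rot"]).as_matrix(); W[:3,3]=s["position"]
    return s,im,W@np.array(im["mount"]),W
def ring(im,mask,T,z,fish=True):
    "circle fit of a mask's outer contour cast onto plane z"
    c=max(cv2.findContours(mask.astype(np.uint8),cv2.RETR_EXTERNAL,cv2.CHAIN_APPROX_NONE)[0],key=cv2.contourArea)
    h=cv2.convexHull(c)[:,0]
    P=np.array([onplane(*ray(im,u,v,T,fish),z)[:2] for u,v in h])
    return cv2.minEnclosingCircle(P.astype(np.float32)),cv2.boundingRect(c)
def hsv(im): return cv2.cvtColor(im["pixels"],cv2.COLOR_RGB2HSV)
def rel(p,W): # tool-frame offset of world xy point from tool axis
    return (W[:3,:3].T@(np.array([p[0],p[1],W[2,3]])-W[:3,3]))[:2]
E
python3 - <<'E'
from h import *
im=get_image("top");T=np.array(im["extrinsics"])
for n,(u,v),z in [("blue",(295,264),32),("yellow",(520,313),32),("red",(292,320),32),("lid",(524,250),20),("green",(481,210),32),("pan",(383,295),55),("rock",(404,210),30),("cab",(325,110),150),("whitedish",(335,207),15),("dish2",(587,220),15),("brush",(580,278),5)]:
    print(n,onplane(*ray(im,u*.64,v*.64,T),z).round())
t=im["pixels"][120:240,170:400,::-1]
cv2.imwrite("pics/crop.png",cv2.resize(t,None,fx=3.4,fy=3.4,interpolation=cv2.INTER_CUBIC))
E
```

```text
blue [524. 256.  32.]
yellow [ 401. -288.   32.]
red [388. 263.  32.]
lid [ 558. -305.   20.]
green [ 657. -198.   32.]
pan [444.  45.  55.]
rock [657.  -9.  30.]
cab [866. 178. 150.]
whitedish [668. 161.  15.]
dish2 [ 635. -467.   15.]
brush [ 490. -446.    5.]
```

View pics/crop.png

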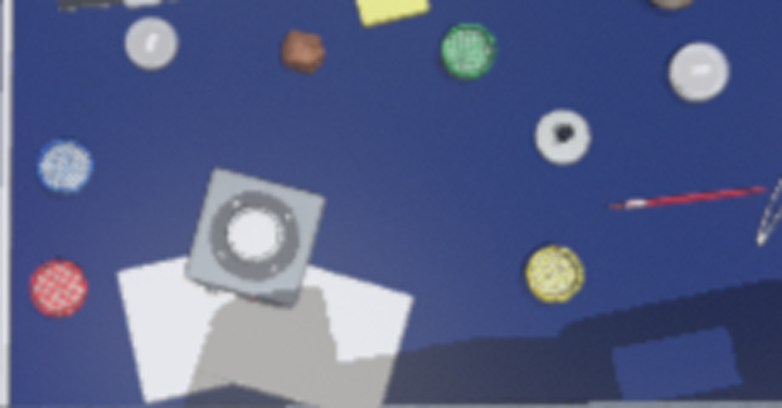

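The crop confirms the choice: blue ring (65,166), red (59,287), yellow (554,273), and the lid with its dark knob (563,137). Moving over the pan for a close look.

>>> drive_tool([
  [[0, 0, 0, 5.57], [0, 0, 0, 5.57], [0, 0, 0, 5.57], [15.8, -36.5, 1.4, 0], [15.8, -36.5, 1.4, 0], [15.8, -36.5, 1.4, 0], [15.8, -36.5, 1.4, 0], [15.8, -36.5, 1.4, 0], [15.8, -36.5, 1.4, 0], [15.8, -36.5, 1.4, 0], [15.8, -36.5, 1.4, 0], [15.8, -36.5, 1.4, 0], [15.8, -36.5, 1.4, 0], [15.8, -36.5, 1.4, 0], [15.8, -36.5, 1.4, 0], [15.8, -36.5, 1.4, 0], [15.8, -36.5, 1.4, 0], [15.8, -36.5, 1.4, 0], [15.8, -36.5, 1.4, 0], [15.8, -36.5, 1.4, 0]],
], hand=1, force=20)

```text
t: 1.87
position: [441.4, 47.7, 381.0]
tool_rot: [1.0, -0.0, 0.0, 0.0]
force: [1.3, -0.7, 1.2]
width: 93.0
finger_force: 0.0
```

>>> drive_tool([
  [[0, 0, 0, 0], [0, 0, 0, 0]],
])

```text
t: 2.03
position: [441.3, 47.4, 380.5]
tool_rot: [1.0, 0.002, -0.001, -0.0]
force: [0.0, 0.2, -0.2]
width: 93.0
finger_force: 0.0
```

Run:
```python
from h import *
s,im,T,W=wrist();print(s["t"],s["position"],s["tool_rot"])
np.savez("pan.npz",T=T,W=W,**{k:v for k,v in im.items()})
cv2.imwrite("pics/w1.png",cv2.resize(im["pixels"][:,:,::-1],(768,576)))
```

```text
2.0333 [441.28914939  47.42876065 380.46187535] [ 9.99997993e-01  1.90568145e-03 -6.17949412e-04 -3.94339167e-06]
```

View pics/w1.png

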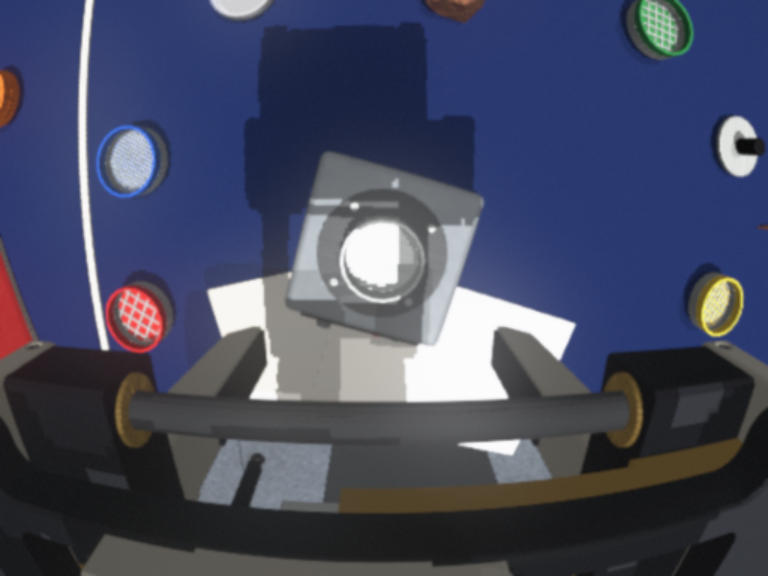

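The wrist view (768×576) shows everything:
- Pan rim ring at (382,260)
- Blue sieve rim at (132,160)
- Red sieve rim at (139,317)
- Yellow sieve rim at (717,305)
- Lid at (739,146)
- Green sieve at (660,27)

I'll cast each rim onto its plane.

```bash
cat >> h.py <<'E'
COL=dict(blue=(105,120,140,130),yellow=(22,34,110,110),red=(0,6,140,110))
def sieve(n,im,T,z=32,uv=None,rad=45):
    H=hsv(im);px=im["pixels"].astype(int)
    if n=="blue": m=(px[:,:,2]>130)&(px[:,:,2]-px[:,:,0]>45)
    elif n=="yellow": m=(H[:,:,0]>20)&(H[:,:,0]<35)&(H[:,:,1]>90)&(H[:,:,2]>90)
    elif n=="red": m=((H[:,:,0]<5)|(H[:,:,0]>172))&(H[:,:,1]>130)&(H[:,:,2]>100)
    elif n=="pan": m=px.min(2)>200
    elif n=="lid": m=px.min(2)>150
    roi=np.zeros(m.shape,np.uint8)
    if uv is not None: cv2.circle(roi,uv,rad,1,-1)
    return ring(im,m&(roi>0),T,z)
E
python3 - <<'E'
from h import *
d=np.load("pan.npz");im={k:d[k] for k in("pixels","vfov","cx","cy")};T=d["T"]
for n,uv,z,r in[("blue",(88,107),32,28),("red",(92,211),32,30),("yellow",(478,203),32,28),("lid",(490,97),14,24),("pan",(255,173),55,32)]:
    print(n,sieve(n,im,T,z,uv,r))
c=im["pixels"][130:220,205:305,::-1];cv2.imwrite("pics/pan.png",cv2.resize(c,None,fx=6,fy=6,interpolation=cv2.INTER_CUBIC))
E
```

```text
blue (((528.2180786132812, 255.9620361328125), 31.22614288330078), (63, 83, 41, 50))
red (((392.4910888671875, 260.1938171386719), 32.308738708496094), (71, 190, 39, 46))
yellow (((405.0821533203125, -284.93548583984375), 34.432472229003906), (464, 184, 31, 40))
lid (((562.3167114257812, -305.14398193359375), 29.99898338317871), (480, 78, 25, 40))
pan (((446.9372253417969, 46.967872619628906), 29.290740966796875), (227, 148, 40, 54))
```

View pics/pan.png

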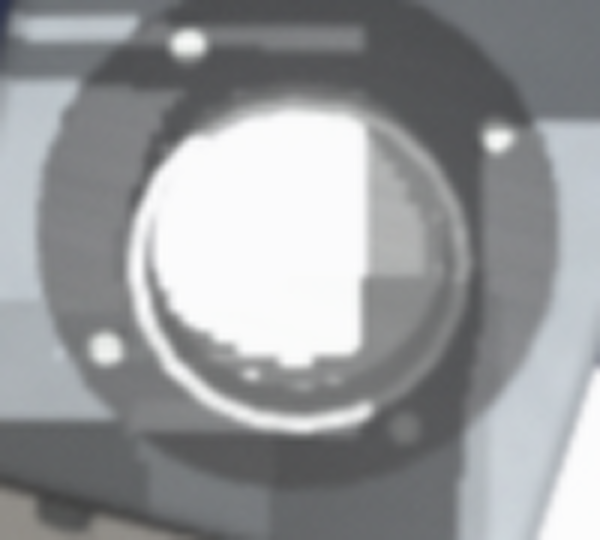

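The crop shows the pan rim's outer edge running left 130, right 470, top 100, bottom 432. I'll cast those four points onto z=55.

Run:
```python
from h import *
d=np.load("pan.npz");im={k:d[k] for k in("pixels","vfov","cx","cy")};T=d["T"]
for u,v in[(130,262),(470,262),(300,100),(298,432)]:
    print(onplane(*ray(im,205+(u+.5)/6-.5,130+(v+.5)/6-.5,T,True),55).round(1))
```

```text
[448.7  75.2  55. ]
[449.   15.6  55. ]
[477.3  45.6  55. ]
[417.7  45.6  55. ]
```

>>> drive_tool([
  [[8.2, -20, 5, 0], [8.2, -20, 5, 0], [8.2, -20, 5, 0], [8.2, -20, 5, 0], [8.2, -20, 5, 0], [8.2, -20, 5, 0], [8.2, -20, 5, 0], [8.2, -20, 5, 0], [8.2, -20, 5, 0], [8.2, -20, 5, 0], [0, 0, 0, 0], [0, 0, 0, 0]],
])

```text
t: 3.08
position: [523.6, 244.2, 330.5]
tool_rot: [1.0, -0.001, -0.001, 0.0]
force: [0.7, -0.9, -0.2]
width: 92.5
finger_force: 0.0
```

Run:
```python
from h import *
s,im,T,W=wrist();print(s["t"],s["position"],s["tool_rot"])
u,v=None,None
print(sieve("blue",im,T,32,(256,180),70))
cv2.imwrite("pics/w2.png",im["pixels"][:,:,::-1])
```

```text
3.0833 [523.64865561 244.19939636 330.47869875] [ 9.99999436e-01 -8.11756377e-04 -5.28848763e-04  4.35491872e-04]
(((522.0579223632812, 247.51657104492188), 64.11248779296875), (186, 151, 129, 96))
```

View pics/w2.png

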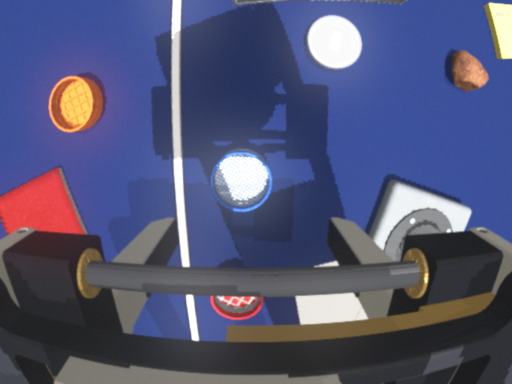

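The wrist view has the blue rim centred at (241,181) with radius about 31 px. The pan centre comes out at (447.5, 45.5). Measuring blue with a tighter region.

Run:
```python
from h import *
s,im,T,W=wrist()
for r in(34,38):
    c=sieve("blue",im,T,32,(241,181),r);print(c,rel(c[0][0],W))
H=hsv(im);print(im["pixels"][181,205:276:5].tolist())
for u,v in[(210.5,181),(271.5,181),(241,150),(241,212)]: print(onplane(*ray(im,u,v,T,True),32).round(1))
```

```text
(((528.8423461914062, 255.27467346191406), 33.297115325927734), (207, 151, 69, 62)) [  5.26142813 -11.45691205]
(((527.5088500976562, 254.64227294921875), 37.29591369628906), (203, 151, 77, 62)) [  3.92926402 -10.82171185]
[[91, 106, 169], [84, 107, 171], [129, 142, 166], [174, 183, 196], [197, 213, 234], [238, 249, 255], [254, 255, 255], [254, 254, 255], [248, 252, 255], [253, 254, 255], [254, 255, 255], [243, 248, 252], [220, 230, 244], [99, 156, 249], [79, 95, 150]]
[529.3 284.5  32. ]
[529.1 225.4  32. ]
[559.2 254.6  32. ]
[497.6 255.2  32. ]
```

>>> drive_tool([
  [[2.5, -5.5, 15, 0], [2.5, -5.5, 15, 0], [0, 0, 20, 0], [0, 0, 20, 0], [0, 0, 20, 0], [0, 0, 20, 0], [0, 0, 15, 0], [0, 0, 10, 0], [0, 0, 0, 0], [0, 0, 0, 0]],
])

```text
t: 4.02
position: [528.4, 255.6, 196.3]
tool_rot: [1.0, -0.001, -0.0, 0.0]
force: [0.4, 1.4, 1.3]
width: 93.5
finger_force: 0.0
```

>>> drive_tool([
  [[0, 0, 0, 0], [0, 0, 0, 0], [0, 0, 0, 0], [0, 0, 0, 0], [0, 0, 0, 0], [0, 0, 0, 0], [0, 0, 0, 0], [0, 0, 0, 0]],
], hand=-1, force=20)

```text
t: 4.68
position: [528.5, 256.4, 196.3]
tool_rot: [1.0, -0.0, 0.0, -0.0]
force: [-2.1, -0.9, 4.2]
width: 59.7
finger_force: 20.0
```

>>> drive_tool([
  [[0, 0, -15, 0], [0, 0, -25, 0], [0, 0, -30, 0], [0, 0, -20, 0], [-9, 23.4, 0, 0], [-9, 23.4, 0, 0], [-9, 23.4, 0, 0], [-9, 23.4, 0, 0], [-9, 23.4, 0, 0], [-9, 23.4, 0, 0], [-9, 23.4, 0, 0], [-9, 23.4, 0, 0], [-9, 23.4, 0, 0], [0, 0, 0, 0], [0, 0, 0, 0]],
])

```text
t: 5.93
position: [446.8, 45.1, 285.7]
tool_rot: [1.0, -0.002, -0.0, -0.0]
force: [0.6, -0.2, -1.0]
width: 59.4
finger_force: 20.0
```

Run:
```python
from h import *
s,im,T,W=wrist();print(s["t"],s["position"],s["tool_rot"],s["width"])
cv2.imwrite("pics/w3.png",cv2.resize(im["pixels"][100:320,80:430,::-1],None,fx=2,fy=2))
```

```text
5.9333 [446.80572276  45.07224959 285.6999203 ] [ 9.99998738e-01 -1.58259505e-03 -6.07791084e-05 -1.25710510e-04] 59.424872336978765
```

View pics/w3.png

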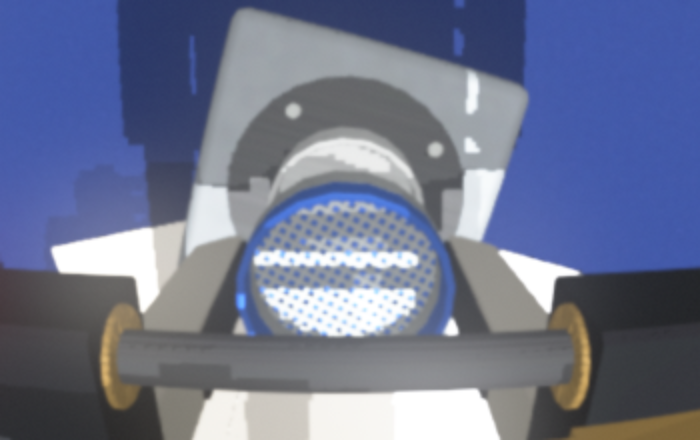

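The blue sieve is held level over the pan. Its rim's far edge is at crop (345,182), and the sides are at 240 and 453. Checking its offset in hand.

Run:
```python
from h import *
s,im,T,W=wrist()
print(onplane(*ray(im,252.3,190.8,T,True),s["position"][2]-164.3))
for u in(199.8,306.3): print(onplane(*ray(im,u,239,T,True),s["position"][2]-164.3))
```

```text
[479.41763749  46.09620148 121.58803304]
[452.65999447  74.32309303 121.58803304]
[452.55185976  17.15148105 121.58803304]
```

>>> drive_tool([
  [[0, 0, 8, 0], [0, 0, 10, 0], [0, 0, 8, 0], [0, 0, 5, 0], [0, 0, 4, 0], [0, 0, 3, 0], [0, 0, 2, 0], [0, 0, 2, 0], [0, 0, 0, 0], [0, 0, 0, 0]],
])

```text
t: 6.87
position: [447.3, 45.8, 244.1]
tool_rot: [1.0, -0.0, 0.0, 0.0]
force: [1.1, -1.4, -0.6]
width: 59.3
finger_force: 20.0
```

>>> drive_tool([
  [[0, 0, 0, 0], [0, 0, 0, 0], [0, 0, 0, 0], [0, 0, 0, 0], [0, 0, -10, 0], [0, 0, -25, 0], [0, 0, -30, 0], [0, 0, -25, 0], [0, 0, 0, 0]],
], hand=1)

```text
t: 7.62
position: [449.0, 45.9, 340.7]
tool_rot: [1.0, -0.0, 0.005, 0.0]
force: [1.1, 1.0, 0.5]
width: 92.8
finger_force: 0.0
```

Run:
```python
from h import *
s,im,T,W=wrist();print(s["t"],s["position"],s["tool_rot"],s["width"])
print(sieve("blue",im,T,79,(253,180),48))
cv2.imwrite("pics/w4.png",cv2.resize(im["pixels"][110:260,150:350,::-1],None,fx=3,fy=3))
```

```text
7.6167 [448.97273544  45.88094068 340.7201325 ] [ 9.99988799e-01 -3.98643821e-04  4.71611503e-03  2.92822248e-05] 92.79707264691903
(((448.34136962890625, 46.391868591308594), 30.144338607788086), (218, 167, 69, 56))
```

View pics/w4.png

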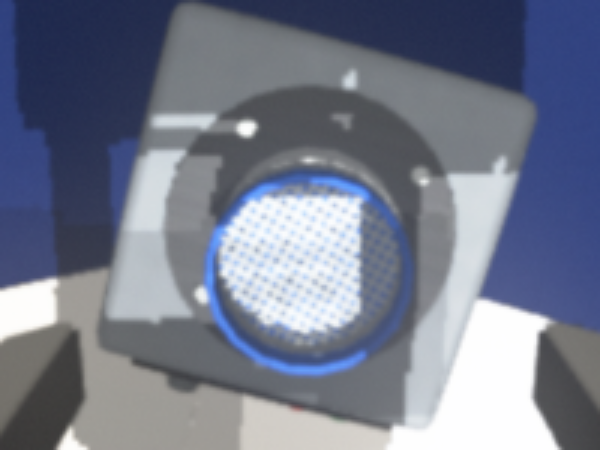

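The blue sieve sits level in the pan (rim at crop (308,275), radius 30.1 mm at the seated height). On to yellow.

>>> drive_tool([
  [[-4.4, 33.1, 2, 0], [-4.4, 33.1, 2, 0], [-4.4, 33.1, 2, 0], [-4.4, 33.1, 2, 0], [-4.4, 33.1, 2, 0], [-4.4, 33.1, 2, 0], [-4.4, 33.1, 2, 0], [-4.4, 33.1, 2, 0], [-4.4, 33.1, 2, 0], [-4.4, 33.1, 2, 0], [0, 0, 0, 0], [0, 0, 0, 0]],
])

```text
t: 8.67
position: [402.0, -286.2, 312.8]
tool_rot: [1.0, -0.002, -0.001, -0.001]
force: [0.6, 0.6, -0.6]
width: 93.3
finger_force: 0.0
```

Run:
```python
from h import *
s,im,T,W=wrist();print(s["t"],s["position"],s["tool_rot"])
c=sieve("yellow",im,T,32,(253,180),60);print(c,rel(c[0][0],W))
```

```text
8.6667 [ 402.04343575 -286.21900837  312.84530233] [ 9.99997329e-01 -2.02584699e-03 -8.03068814e-04 -7.70126498e-04]
(((403.9720153808594, -289.6220703125), 30.548789978027344), (224, 156, 66, 65)) [1.94234523 3.39521359]
```

>>> drive_tool([
  [[2, 3.4, 17, 0], [0, 0, 20, 0], [0, 0, 20, 0], [0, 0, 20, 0], [0, 0, 20, 0], [0, 0, 12, 0], [0, 0, 8, 0], [0, 0, 0, 0], [0, 0, 0, 0]],
])

```text
t: 9.47
position: [405.2, -288.1, 197.2]
tool_rot: [1.0, -0.0, -0.0, -0.0]
force: [-0.4, -0.2, 1.1]
width: 93.1
finger_force: 0.0
```

>>> drive_tool([
  [[0, 0, 0, 0], [0, 0, 0, 0], [0, 0, 0, 0], [0, 0, 0, 0], [0, 0, 0, 0], [0, 0, 0, 0], [0, 0, 0, 0]],
], hand=-1)

```text
t: 10.05
position: [405.0, -288.8, 197.3]
tool_rot: [1.0, -0.0, 0.0, 0.0]
force: [-1.1, -0.2, 2.6]
width: 60.0
finger_force: 20.0
```

>>> drive_tool([
  [[0, 0, -15, 0], [0, 0, -25, 0], [0, 0, -35, 0], [0, 0, -30, 0], [3.6, -27.9, 0, 0], [3.6, -27.9, 0, 0], [3.6, -27.9, 0, 0], [3.6, -27.9, 0, 0], [3.6, -27.9, 0, 0], [3.6, -27.9, 0, 0], [3.6, -27.9, 0, 0], [3.6, -27.9, 0, 0], [3.6, -27.9, 0, 0], [3.6, -27.9, 0, 0], [3.6, -27.9, 0, 0], [3.6, -27.9, 0, 0], [0, 0, 0, 0], [0, 0, 0, 0]],
])

```text
t: 11.55
position: [448.1, 47.4, 301.5]
tool_rot: [1.0, 0.001, -0.001, 0.0]
force: [-0.6, -0.9, -1.2]
width: 60.4
finger_force: 20.0
```

Run:
```python
from h import *
s,im,T,W=wrist();p=s["position"];print(s["t"],p,s["width"])
H=hsv(im);m=((H[:,:,0]>20)&(H[:,:,0]<35)&(H[:,:,1]>90)&(H[:,:,2]>90)).astype(np.uint8)
c=max(cv2.findContours(m,0,1)[0],key=cv2.contourArea);c=cv2.convexHull(c)[:,0]
P=np.array([onplane(*ray(im,u,v,T,True),p[2]-197.3+32) for u,v in c]);print(P.max(0),P.min(0))
```

```text
11.55 [448.1020113   47.41189037 301.49232008] 60.38284404389533
[478.72727497  77.79630181 136.19232008] [435.36215755  17.84343283 136.19232008]
```

>>> drive_tool([
  [[0, 1, 8, 0], [0, 0, 8, 0], [0, 0, 6, 0], [0, 0, 4, 0], [0, 0, 3, 0], [0, 0, 2, 0], [0, 0, 1.5, 0], [0, 0, 0, 0], [0, 0, 0, 0]],
])

```text
t: 12.35
position: [448.5, 45.3, 269.6]
tool_rot: [1.0, -0.0, 0.0, -0.0]
force: [-0.4, -0.5, -1.5]
width: 60.1
finger_force: 20.0
```

>>> drive_tool([
  [[0, 0, 0, 0], [0, 0, 0, 0], [0, 0, 0, 0], [0, 0, 0, 0], [0, 0, -10, 0], [0, 0, -25, 0], [0, 0, -30, 0], [0, 0, -25, 0], [0, 0, 0, 0]],
], hand=1)

```text
t: 13.1
position: [450.0, 45.3, 366.3]
tool_rot: [1.0, -0.0, 0.005, 0.0]
force: [0.9, -1.1, 0.4]
width: 92.9
finger_force: 0.0
```

Run:
```python
from h import *
s,im,T,W=wrist();print(s["t"],s["position"],s["tool_rot"],s["width"])
print(sieve("yellow",im,T,103,(253,180),60))
a=cv2.resize(im["pixels"][110:260,150:350,::-1],None,fx=2,fy=2)
b=cv2.resize(get_image("scene")["pixels"][170:245,190:290,::-1],(400,300))
cv2.imwrite("pics/w5.png",np.hstack([a,b]))
```

```text
13.1 [449.98617068  45.2697356  366.3386314 ] [ 9.99988453e-01 -3.90556861e-04  4.78954157e-03  4.58919358e-05] 92.93596280256509
(((447.1600341796875, 45.279964447021484), 31.10626220703125), (218, 168, 69, 69))
```

View pics/w5.png

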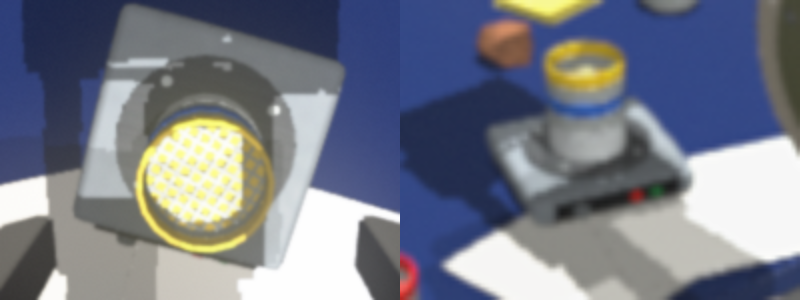

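Yellow is seated level on blue (yellow rim at (585,55), blue band straight below at (587,105)). On to red.

>>> drive_tool([
  [[-7.25, -26.9, 6, 0], [-7.25, -26.9, 6, 0], [-7.25, -26.9, 6, 0], [-7.25, -26.9, 6, 0], [-7.25, -26.9, 6, 0], [-7.25, -26.9, 6, 0], [-7.25, -26.9, 6, 0], [-7.25, -26.9, 6, 0], [0, 0, 0, 0], [0, 0, 0, 0]],
])

```text
t: 14.03
position: [389.4, 261.1, 309.7]
tool_rot: [1.0, 0.001, -0.002, 0.001]
force: [-0.1, -0.5, -0.7]
width: 92.8
finger_force: 0.0
```

Run:
```python
from h import *
s,im,T,W=wrist();print(s["t"],s["position"],s["tool_rot"])
c=sieve("red",im,T,32,(253,180),60);print(c,rel(c[0][0],W))
```

```text
14.0333 [389.41119604 261.09393641 309.70715377] [ 9.99997903e-01  1.06521392e-03 -1.52204625e-03  8.61715396e-04]
(((392.01934814453125, 262.4853820800781), 30.444358825683594), (218, 156, 66, 65)) [ 2.61109482 -1.38587714]
```

>>> drive_tool([
  [[2.6, -1.5, 15, 0], [0, 0, 20, 0], [0, 0, 20, 0], [0, 0, 20, 0], [0, 0, 18, 0], [0, 0, 12, 0], [0, 0, 8, 0], [0, 0, 0, 0], [0, 0, 0, 0]],
])

```text
t: 14.83
position: [393.4, 261.3, 198.5]
tool_rot: [1.0, -0.001, -0.0, 0.0]
force: [-0.3, 0.6, 0.2]
width: 92.9
finger_force: 0.0
```

>>> drive_tool([
  [[0, 0, 0, 0], [0, 0, 0, 0], [0, 0, 0, 0], [0, 0, 0, 0], [0, 0, 0, 0], [0, 0, 0, 0], [0, 0, 0, 0]],
], hand=-1)

```text
t: 15.42
position: [393.3, 262.1, 198.8]
tool_rot: [1.0, -0.0, 0.0, -0.0]
force: [-0.2, -0.0, 2.6]
width: 60.2
finger_force: 20.0
```

>>> drive_tool([
  [[0, 0, -15, 0], [0, 0, -25, 0], [0, 0, -35, 0], [0, 0, -33, 0], [0, 0, -20, 0], [5.5, 21.65, 0, 0], [5.5, 21.65, 0, 0], [5.5, 21.65, 0, 0], [5.5, 21.65, 0, 0], [5.5, 21.65, 0, 0], [5.5, 21.65, 0, 0], [5.5, 21.65, 0, 0], [5.5, 21.65, 0, 0], [5.5, 21.65, 0, 0], [5.5, 21.65, 0, 0], [0, 0, 0, 0], [0, 0, 0, 0]],
])

```text
t: 16.83
position: [447.9, 44.7, 326.1]
tool_rot: [1.0, -0.002, -0.0, -0.0]
force: [-0.2, 0.2, -1.8]
width: 60.1
finger_force: 20.0
```

Run:
```python
from h import *
s,im,T,W=wrist();p=s["position"];print(s["t"],p,s["width"])
H=hsv(im);m=(((H[:,:,0]<5)|(H[:,:,0]>172))&(H[:,:,1]>130)&(H[:,:,2]>100)).astype(np.uint8);m[:,:150]=0;m[:,360:]=0
c=max(cv2.findContours(m,0,1)[0],key=cv2.contourArea);c=cv2.convexHull(c)[:,0]
P=np.array([onplane(*ray(im,u,v,T,True),p[2]-198.8+32) for u,v in c]);print(P.max(0),P.min(0))
```

```text
16.8333 [447.92984881  44.69896702 326.05436123] 60.11771145609817
[478.18329706  74.74104693 159.25436123] [434.54092613  16.02541023 159.25436123]
```

Centred at about (448, 45.4), so lowering.

>>> drive_tool([
  [[0, 0, 8, 0], [0, 0, 8, 0], [0, 0, 6, 0], [0, 0, 4, 0], [0, 0, 3, 0], [0, 0, 1.5, 0], [0, 0, 1, 0], [0, 0, 0, 0], [0, 0, 0, 0]],
])

```text
t: 17.63
position: [448.1, 45.5, 295.2]
tool_rot: [1.0, -0.0, 0.0, -0.0]
force: [-0.1, -0.2, -2.2]
width: 60.1
finger_force: 20.0
```

>>> drive_tool([
  [[0, 0, 0, 0], [0, 0, 0, 0], [0, 0, 0, 0], [0, 0, 0, 0], [0, 0, -10, 0], [0, 0, -25, 0], [0, 0, -30, 0], [0, 0, -25, 0], [0, 0, 0, 0]],
], hand=1)

```text
t: 18.38
position: [449.4, 45.4, 391.8]
tool_rot: [1.0, -0.0, 0.005, 0.0]
force: [0.3, 0.0, 1.7]
width: 93.2
finger_force: 0.0
```

Run:
```python
from h import *
s,im,T,W=wrist();print(s["t"],s["position"],s["tool_rot"],s["width"])
print(sieve("red",im,T,127,(253,180),60))
a=cv2.resize(im["pixels"][110:260,150:350,::-1],None,fx=2,fy=2)
b=cv2.resize(get_image("scene")["pixels"][170:245,190:290,::-1],(400,300))
cv2.imwrite("pics/w6.png",np.hstack([a,b]))
```

```text
18.3833 [449.36032716  45.44506713 391.82841847] [ 9.99988818e-01 -4.08442944e-04  4.71108727e-03  5.44630258e-05] 93.18214708129524
(((447.4969787597656, 45.9113883972168), 30.13861656188965), (219, 167, 62, 66))
```

View pics/w6.png

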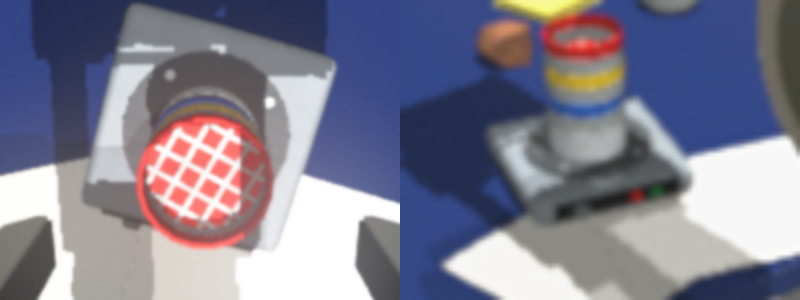

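Red is seated level, with the red, yellow and blue bands evenly stacked at (583,38), (583,75) and (586,105). On to the lid.

>>> drive_tool([
  [[9.4, 29.2, 5, 0], [9.4, 29.2, 5, 0], [9.4, 29.2, 5, 0], [9.4, 29.2, 5, 0], [9.4, 29.2, 5, 0], [9.4, 29.2, 5, 0], [9.4, 29.2, 5, 0], [9.4, 29.2, 5, 0], [9.4, 29.2, 5, 0], [9.4, 29.2, 5, 0], [9.4, 29.2, 5, 0], [9.4, 29.2, 5, 0], [0, 0, 0, 0], [0, 0, 0, 0]],
])

```text
t: 19.65
position: [559.8, -306.1, 322.2]
tool_rot: [1.0, -0.002, -0.002, -0.001]
force: [-0.4, 0.5, -0.5]
width: 93.0
finger_force: 0.0
```

Run:
```python
from h import *
s,im,T,W=wrist();print(s["t"],s["position"],s["tool_rot"])
c=sieve("lid",im,T,14,(253,180),60);print(c,rel(c[0][0],W))
m=(im["pixels"].max(2)<60).astype(np.uint8);m[:140]=0;m[220:]=0;m[:,:210]=0;m[:,300:]=0
c=ring(im,m,T,44);print(c)
cv2.imwrite("pics/w7.png",cv2.resize(im["pixels"][80:300,130:380,::-1],None,fx=2,fy=2))
```

```text
19.65 [ 559.81034122 -306.12556622  322.24952209] [ 0.9999966  -0.00152293 -0.00175597 -0.00118469]
(((562.2192993164062, -306.6910095214844), 30.709028244018555), (224, 151, 61, 60)) [2.41065197 0.55809175]Traceback (most recent call last):
  File "<stdin>", line 5, in <module>
  File "h.py", line 17, in ring
    c=max(cv2.findContours(mask.astype(np.uint8),cv2.RETR_EXTERNAL,cv2.CHAIN_APPROX_NONE)[0],key=cv2.contourArea)
ValueError: max() iterable argument is empty
```

>>> drive_tool([
  [[2.4, 0.6, 17, 0], [0, 0, 20, 0], [0, 0, 20, 0], [0, 0, 20, 0], [0, 0, 20, 0], [0, 0, 12, 0], [0, 0, 6, 0], [0, 0, 3, 0], [0, 0, 0, 0], [0, 0, 0, 0]],
])

```text
t: 20.53
position: [563.4, -305.7, 208.2]
tool_rot: [1.0, -0.0, 0.001, 0.0]
force: [0.7, 0.1, 0.9]
width: 93.4
finger_force: 0.0
```

>>> drive_tool([
  [[0, 0, 0, 0], [0, 0, 0, 0], [0, 0, 0, 0], [0, 0, 0, 0], [0, 0, 0, 0], [0, 0, 0, 0], [0, 0, 0, 0], [0, 0, 0, 0], [0, 0, 0, 0], [0, 0, 0, 0], [0, 0, 0, 0], [0, 0, 0, 0]],
], hand=-1)

```text
t: 21.53
position: [562.9, -305.7, 206.9]
tool_rot: [1.0, -0.0, 0.0, 0.0]
force: [0.7, 0.2, -1.3]
width: 17.9
finger_force: 12.0
```

>>> drive_tool([
  [[0, 0, 0, 0], [0, 0, 0, 0], [0, 0, -15, 0], [0, 0, -25, 0], [0, 0, -35, 0], [0, 0, -35, 0], [0, 0, -25, 0], [0, 0, -14, 0]],
])

```text
t: 22.2
position: [563.5, -306.0, 361.9]
tool_rot: [1.0, -0.0, 0.003, 0.002]
force: [-0.1, 0.2, -0.7]
width: 17.3
finger_force: 20.0
```

>>> drive_tool([
  [[-8.9, -27, 0, 0], [-8.9, -27, 0, 0], [-8.9, -27, 0, 0], [-8.9, -27, 0, 0], [-8.9, -27, 0, 0], [-8.9, -27, 0, 0], [-8.9, -27, 0, 0], [-8.9, -27, 0, 0], [-8.9, -27, 0, 0], [-8.9, -27, 0, 0], [-8.9, -27, 0, 0], [-8.9, -27, 0, 0], [-8.2, -27, 0, 0], [0, 0, 0, 0], [0, 0, 0, 0], [0, 0, 0, 0]],
])

```text
t: 23.53
position: [448.1, 45.3, 355.9]
tool_rot: [1.0, -0.0, -0.0, 0.0]
force: [0.8, -0.8, -1.7]
width: 17.0
finger_force: 20.0
```

Run:
```python
from h import *
s,im,T,W=wrist();print(s["t"],s["position"],s["tool_rot"],s["width"])
p=s["position"]
a=cv2.resize(im["pixels"][110:290,150:350,::-1],(500,450))
b=cv2.resize(get_image("scene")["pixels"][135:240,200:270,::-1],(300,450))
cv2.imwrite("pics/w7.png",np.hstack([a,b]))
print(ring(im,0*im["cx"]+(im["pixels"].min(2)>120)*np.pad(np.ones((90,110)),((175,119),(200,202))),T,p[2]-206.9+14))
```

```text
23.5333 [448.11633804  45.31904528 355.88169352] [ 9.99999976e-01 -4.84518714e-05 -9.85164675e-05  1.91038455e-04] 16.988008131776606
(((457.0227355957031, 44.243446350097656), 41.46931838989258), (200, 175, 110, 90))
```

View pics/w7.png

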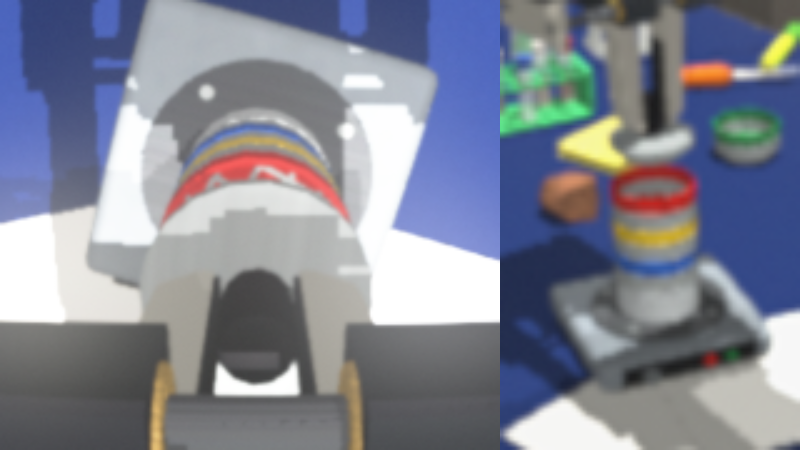

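The lid is held level over the red sieve, its edges symmetric about crop column 256 (140 to 372). Lowering.

>>> drive_tool([
  [[0, 0, 7, 0], [0, 0, 7, 0], [0, 0, 5, 0], [0, 0, 4, 0], [0, 0, 3, 0], [0, 0, 2, 0], [0, 0, 1, 0], [0, 0, 0, 0], [0, 0, 0, 0], [0, 0, 0, 0]],
])

```text
t: 24.47
position: [448.3, 45.5, 327.2]
tool_rot: [1.0, -0.0, 0.0, 0.0]
force: [-0.6, 0.2, -1.6]
width: 17.9
finger_force: 20.0
```

>>> drive_tool([
  [[0, 0, 0.6, 0], [0, 0, 0, 0]],
])

```text
t: 24.63
position: [448.2, 45.5, 326.5]
tool_rot: [1.0, -0.0, 0.0, 0.0]
force: [0.9, 0.1, -1.2]
width: 17.3
finger_force: 20.0
```

>>> drive_tool([
  [[0, 0, 0, 0], [0, 0, 0, 0], [0, 0, 0, 0], [0, 0, 0, 0], [0, 0, 0, 0], [0, 0, 0, 0], [0, 0, -10, 0], [0, 0, -20, 0], [0, 0, -25, 0], [0, 0, -25, 0], [0, 0, 0, 0], [0, 0, 0, 0], [0, 0, 0, 0]],
], hand=1)

```text
t: 25.72
position: [448.1, 45.5, 406.3]
tool_rot: [1.0, -0.0, 0.0, -0.0]
force: [-0.7, 0.7, -1.0]
width: 92.5
finger_force: 0.0
```

Run:
```python
from h import *
s,im,T,W=wrist();print(s["t"],s["position"],s["tool_rot"],s["width"])
a=cv2.resize(im["pixels"][110:290,150:350,::-1],(500,450))
b=cv2.resize(get_image("scene")["pixels"][135:240,200:270,::-1],(300,450))
cv2.imwrite("pics/w8.png",np.hstack([a,b]))
```

```text
25.7167 [448.10376845  45.48289141 406.30444993] [ 9.99999919e-01 -3.96088869e-04  6.42168378e-05 -2.75226383e-06] 92.50355446449352
```

View pics/w8.png

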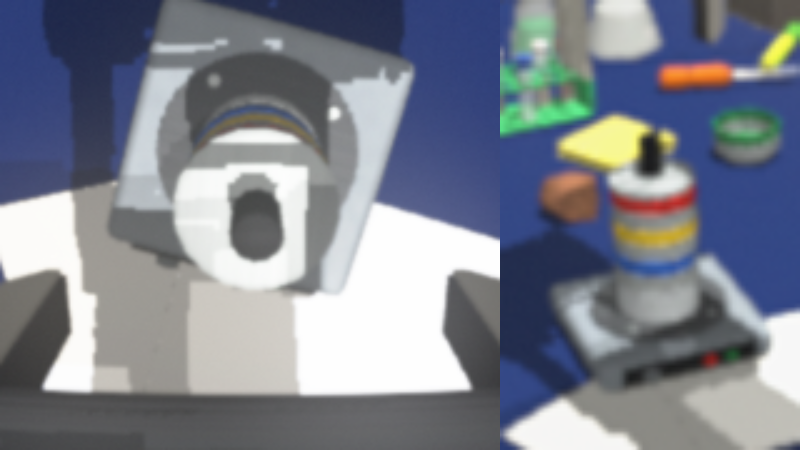

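The lid sits flat on red (disc at (652,180), knob upright at (652,152)), the stack is straight, and the gripper is clear.

```bash
python3 -c "
from station import *
print(close_job())"
```

```text
the job is handed in; nothing more can be done
None
```

The stack is built: blue in the pan, then yellow, red and the lid. Each looked seated and level in the camera views; I handed the job in at about 26 s of the 86 s and got no verdict back.

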